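Bring the locked-down soap pump into use over the wash bowl

ROBOT

A 6-joint arm with a two-finger parallel gripper is mounted at the origin on the work surface. World frame = base frame: x ahead of the robot, y to its left, z up, the work surface at z = 0. Lengths are in m, angles in rad, forces in N, time in s.
With the tool pointing down it reaches from about 0.375 to 0.9 m from the base axis. Payload 3.1 kg.
Tool frame: the origin (TCP) lies midway between the tips of the shut fingers; the grasp point (between the pads) lies 19 mm behind it (manip.hold_point_z is the distance from the TCP to the grasp point, in m); x points along the fingers, y is the direction in which the jaws open and shut, and the axes are right-handed (so a half turn about x gives the same grasp; the last joint's range is limited). The gripper opens to 85 mm and grips with 20 to 120 N. Pads are 22 mm wide; open, the fingers measure 114 mm over their backs; the gripper's body (76 mm by 85 mm) begins 54 mm behind the grasp point. The pads swing forward as they close: fully open they stand 13 mm farther back than shut.
Start: joints at [-1.308, 0.527, 1.433, -0, 1.181, -0.178], TCP at [0.267, -0.565, 0.231] pointing down, gripper open.
Joint ranges: [-3.08, 3.08], [-0.75, 2.2], [0.22, 2.44], [-1.43, 4.57], [0, 2.65], [-2.85, 2.85]. Speed limits (rad/s): [2.79, 2.79, 3.14, 3.14, 3.14, 3.14].

INTERFACE

Orientations are given as a unit quaternion [x, y, z, w].
In Python, from station import manip, snapshot gives the robot as it stands.
- The arm moves only by the tool play_rows, never from a script. Its argument "series" is a list of rows, each a list of 4 numbers: the shift along the tool's x, y, z in m, then the turn about the tool's x in degrees. In form: [[tx, ty, tz, spin], ...]. A call has 1 to 20 rows; each row is the pose to reach, as a shift and turn from the pose measured when the call began, along the tool's axes at that moment; what a row does not reach only later rows make up. A row lasts 1/10 s, in which the tool goes at most 50 mm and 8.59 degrees, less where a joint would pass 70% of its speed; a pose out of reach is approached as far as the arm can. A call with a gripper value outside its range is refused whole. "claw" is the opening in per cent of the stroke, from 0 (shut) to 100 (fully open), set as the call begins (left out, the last holds). The fingers move at their own pace and stop on an object; "force" is the grip in N (left out, the last holds). Time passes only in rows, so rows that repeat a pose let the fingers close. It gives the time, the measured TCP pose, the force and the opening at its end, in the units of the state.
- manip.sense(): the state, without advancing time (a new reading comes with each control period).
- snapshot(name): name is "scene" or "top" or "wrist"; returns a dict with "image" (384x512x3 uint8, blue, green, red), "depth" (384x512 float32, m along the optical axis (not along the pixel's ray), 0 where there is no reading), "fov_y" (degrees; the focal length in pixels is half the picture's height over the tangent of half this angle, whatever the lens; pixels are square), "cx", "cy" (the principal point, pixels), "dist" ([k1, k2, p1, p2, k3] as OpenCV has them; the pictures are not rectified), "R" (3x3) and "t" (3): a world point X has camera coordinates R X + t. Camera axes: x right, y down, z forward; pixel columns grow to the right and rows downward; lengths in m; the calibration is good to about 2 mm. A picture is of the moment at which its call begins.
- manip.sign_off(): hands the job in, once; it reports no verdict.
The state is a dict: "t": time; "q": joint angles; "qd": joint speeds; "tau": joint torques, N m; "tcp_pos": TCP position; "tool_rot": TCP orientation; "force": force on the tool from outside, world axes, zero at the start; "ft_torque": the same for the moment, N m; "finger_gap": opening from 0.0 (shut) to 1.0 (fully open).
Only numpy, scipy, OpenCV 4.12 (cv2) and the standard library are available. Lean on these libraries where they do the work, as an engineer would, in place of code of your own. Each camera call takes 0.05 s, during which the arm holds its last target.

TASK

Get the soap dispenser ready: first lift the green brush out of the steel bowl and lay it down, bristles under, lengthwise in the white ceramic soap holder. Then unscrew the screwed-down pump head anticlockwise until it springs up, leave its nozzle pointing at the middle of the bowl so that the outlet is well inside the rim, and give the head a full push to the bottom and let it rise again. Leave the bowl, the soap holder and everything else standing where they are.

Things in the scene. Friction and masses are not known exactly. Their poses are not given: they have to be found in the camera images.
- dispenser: white round push dispenser, 64 mm across, in a round steel holder (72 mm across) screwed to the slab: it cannot move. Origin: on its upright axis, at slab height. Shoulder at 126 mm, ribbed white collar (33 mm across) up to 156 mm. z up; its yaw means nothing.
- head_top (a point): centre of the pump head's flat top, on the dispenser's axis, 183 mm above the slab when screwed down, 198 mm when up; x along the nozzle. Head 26 mm high: upper 13 mm a block 32 mm (along the nozzle) by 24 mm with flat sides to grip, below it a round skirt 24 mm across. The wider collar begins 27 mm below the top when screwed down.
- outlet (a point): outlet of the nozzle: the lower end of its down-turned tip, 76 mm out from the dispenser's axis, 17 mm below the head's top. The nozzle is a bar 13 mm wide and 9 mm high.
- pump_turn (a joint): turn of the pump head, rad, growing anticlockwise seen from above; 0 to 0.25 (screwed down) at the start, stop at 4.4, friction 0.05 N m. Up to about 1.7 a thread holds the head down and lets it rise 4 mm per rad; beyond about 1.9 the spring lifts it fully once let go. At the start the nozzle points away from the bowl, 2.1 to 2.9 rad short of it.
- pump_lift (a joint): height of the pump head above its lowest position, m: about 0 screwed down or pushed to the bottom, 0.015 fully up. The spring pushes up with 9 N at 0, 4 N at 0.015. Free of the thread, the head can be pushed to the bottom and comes back by itself.
- bowl: small stainless bowl, loose, 0.16 kg, 116 mm across the rim, 52 mm high, wall 2.5 mm, inside floor about 90 mm across at 3 mm height. Origin: centre of its underside. It stands beside the dispenser, on the side nearer the robot or to one side, centres about 101 mm apart.
- brush: green scrubbing brush, 0.06 kg, in the bowl bristles down, its length pointing roughly at the dispenser. 80 mm long (x), 34 mm wide (y), 42 mm high: pale bristles 0 to 21 mm, green block with flat sides 21 to 35 mm (grip it across its 34 mm), raised back 26 mm wide on top. Origin: centre of the bristles' underside; z up.
- dish: white ceramic soap holder, loose, 0.32 kg, 120 mm long (x), 76 mm wide (y), rim 16 mm high. Its recess, 98 x 54 mm, has ribs across with tops at 10 mm height; the brush lies on them with its length along x. Origin: centre of its underside.
- mug: a blue plastic mug, 84 mm across and 95 mm high. Origin: centre of its underside. Leave it alone.
- soap_bar: an ochre bar of laundry soap, 85 x 52 x 30 mm. Origin: centre of its underside. Leave it alone.
- bleach: a yellow bottle with a red cap, 72 mm across and 200 mm high. Origin: centre of its underside. Leave it alone.
- clip_red: a red clothes peg lying flat, 75 x 12 x 10 mm. Origin: centre of its underside. Leave it alone.
- clip_blue: a blue clothes peg lying flat, 75 x 12 x 10 mm. Origin: centre of its underside. Leave it alone.

How it is judged:
On the way, in this order (a step that is already met when the one before it is completed fails the run):
1. the brush lies bristles down, lengthwise in the soap holder, let go (horizontal distance between brush and dish below 0.02 m and z of brush in the frame of dish between 0.006 and 0.014 m and angle between brush's own z axis and vertical below 0.12 rad and angle between the x axis of brush and the x axis of dish, either way round below 0.45 rad and contact force between the fingers and brush below 0.1 N and linear speed of brush below 0.03 m/s), for 0.2 s.
2. the pump head is unscrewed, let go and fully up, its outlet over the bowl (value of joint pump_lift above 0.0125 m and horizontal distance between outlet and bowl below 0.036 m and contact force between the fingers and dispenser below 0.1 N), for 0.2 s.
3. the head is pushed to the bottom while its outlet is over the bowl (value of joint pump_lift below 0.0025 m and horizontal distance between outlet and bowl below 0.036 m), for 0.05 s.
At the end, for the whole second after the job is handed in: Brush lies bristles down on the holder's ribs (centres within 20 mm, lengthwise within 25 degrees, level); pump head has been pushed to the bottom and is fully up again, outlet within 36 mm of the bowl's centre; bowl level, moved under 20 mm, holder under 40 mm (value of joint pump_lift above 0.0125 m and horizontal distance between outlet and bowl below 0.036 m and horizontal distance between brush and dish below 0.02 m and z of brush in the frame of dish between 0.006 and 0.014 m and angle between brush's own z axis and vertical below 0.12 rad and angle between the x axis of brush and the x axis of dish, either way round below 0.45 rad and distance of bowl from where it was at the start of the episode below 0.02 m and angle between bowl's own z axis and vertical below 0.08 rad and linear speed of brush below 0.02 m/s and distance of dish from where it was at the start of the episode below 0.04 m); the robot touches nothing.
It fails at once if the bowl is shifted by more than 20 mm or tipped (distance of bowl from where it was at the start of the episode above 0.02 m or angle between bowl's own z axis and vertical above 0.35 rad).
It fails at once if the soap holder or a bystander is shifted by more than 40 mm (distance of any of dish, mug, soap_bar, bleach, clip_red, clip_blue from where it was at the start of the episode above 0.04 m).
It also fails if it takes over 72 s, if anything falls off the work surface, if the arm or the gripper's body presses on something with over 40 N, if the wrist force passes 120 N, or if a joint passes its speed limit or range.

## Working session

There is one attempt and no reset: what is moved stays moved. The work goes in short steps, Python scripts to look and compute and a tool call to move; the robot and the scene stay as the last step left them, time stands still between calls to the robot, and variables do not carry over. Pictures are saved under pics/ and viewed, and the job is handed in when it is done.

Besides the shell and the picture viewer there is one more tool, called after "Call:" as a command line: name --pt "numbers of a row" for each row, then --argument value for the rest. play_rows: Moves the arm, as the interface text tells. Its arguments: {"type":"object","properties":{"series":{"type":"array","items":{"type":"array","items":{"type":"number"}}},"claw":{"type":"number"},"force":{"type":"number"}},"required":["series"]}

```bash
ls; mkdir -p pics
cat > h.py <<'E'
import numpy as np, cv2
from station import manip, snapshot
def K(s):
    f=s["image"].shape[0]/2/np.tan(np.radians(s["fov_y"])/2)
    return np.array([[f,0,s["cx"]],[0,f,s["cy"]],[0,0,1.]])
def ray(s,uv):
    uv=np.asarray(uv,float).reshape(-1,1,2)
    n=cv2.undistortPoints(uv,K(s),np.array(s["dist"],float)).reshape(-1,2)
    d=np.c_[n,np.ones(len(n))]@np.array(s["R"]); o=-np.array(s["R"]).T@np.array(s["t"])
    return o,d
def plane(s,uv,z):
    o,d=ray(s,uv); return o+d*((z-o[2])/d[:,2])[:,None]
def cloud(s,m=None):
    dep=s["depth"]; ok=dep>0
    if m is not None: ok&=m
    v,u=np.nonzero(ok); uv=np.c_[u,v].astype(float)
    o,d=ray(s,uv); return o+d*dep[v,u][:,None], uv
def save(s,name): cv2.imwrite("pics/"+name+".png",s["image"])
def proj(s,X):
    rv=cv2.Rodrigues(np.array(s["R"],float))[0]
    return cv2.projectPoints(np.asarray(X,float).reshape(-1,1,3),rv,np.array(s["t"],float),K(s),np.array(s["dist"],float))[0].reshape(-1,2)
E
python3 - <<'E'
from h import *
print(manip.sense(), getattr(manip,'hold_point_z',None))
for n in ("scene","top","wrist"):
    s=snapshot(n); save(s,n+"0"); print(n,s["fov_y"],s["cx"],s["cy"],s["dist"],-np.array(s["R"]).T@s["t"])
E
```

```text
pics
{'t': 0.0, 'q': array([-1.30848402e+00,  5.28472191e-01,  1.43391394e+00, -7.63030999e-06,
        1.18141243e+00, -1.78507814e-01]), 'qd': array([-0.00085111, -0.00340533,  0.00085968, -0.00078677, -0.00013578,
       -0.00031352]), 'tau': array([-3.82456419e-04, -4.42351985e+01, -1.78028226e+01, -1.35532564e-04,
        8.36666557e-03,  3.28148900e-06]), 'tcp_pos': array([ 0.26650463, -0.56452846,  0.23032623]), 'tool_rot': array([-0.68996456, -0.15537463,  0.69003489, -0.15381639]), 'force': array([0.34430732, 0.77968641, 0.51753673]), 'ft_torque': array([-0.06209654,  0.02259522, -0.01989919]), 'finger_gap': 0.9994020399126865} 0.0187
scene 47.738470517712436 251.95477489292347 189.56228358988537 [-0.1542436  0.         0.         0.         0.       ] [ 1.02600161 -0.53949237  0.95878595]
top 43.127892183912465 247.1288701499362 191.7123288626819 [-0.06424357  0.          0.          0.          0.        ] [ 0.3963608  -0.00217384  1.33910092]
wrist 65.83480299768897 248.60743698387563 192.40822668795462 [0.02662067 0.         0.         0.         0.        ] [ 0.33200202 -0.53401822  0.37442691]
```

View pics/scene0.png

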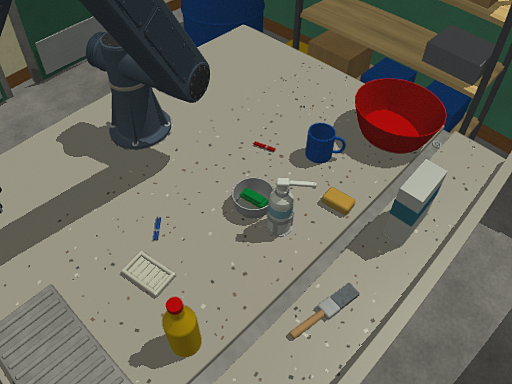

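View pics/top0.png

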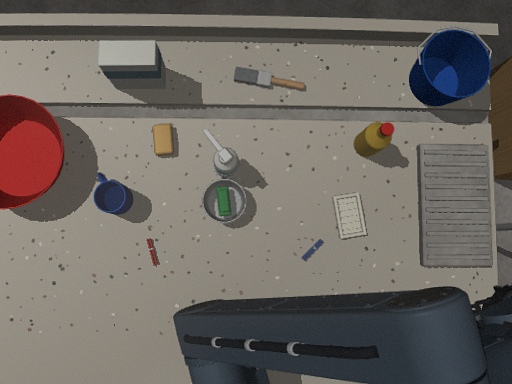

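View pics/wrist0.png

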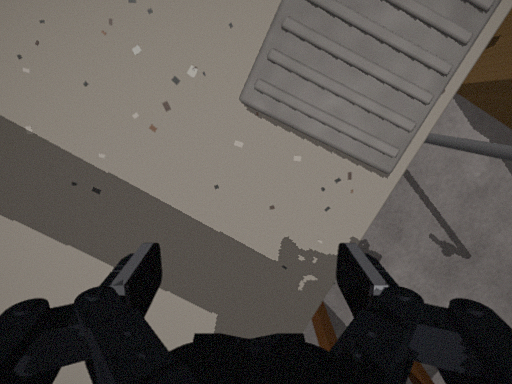

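The scene view shows the bowl at about (253,198) with the green brush in it, the dispenser at (280,205) and the dish at (148,273). In the top view the bowl is at (224,202), the brush at (223,201), the dispenser head at (226,156) with its nozzle tip at (207,131), the dish at (350,215) and the arm along the bottom. Next I measure.

```bash
cat > m1.py <<'E'
from h import *
import sys
for n in ("top","scene"):
    s=snapshot(n); im=s["image"].astype(int); b,g,r=im[...,0],im[...,1],im[...,2]
    P,uv=cloud(s); 
    hz=np.zeros(im.shape[:2]); XY=np.zeros(im.shape[:2]+(3,)); u=uv.astype(int); XY[u[:,1],u[:,0]]=P
    X,Y,Z=XY[...,0],XY[...,1],XY[...,2]
    print(n,"slab z",np.median(Z[(abs(X-.5)<.1)&(abs(Y)<.1)]))
    m=((g>r+40)&(g>b+40)&(X>.3)&(X<.8)&(abs(Y)<.4)).astype(np.uint8)
    k,l,st,c=cv2.connectedComponentsWithStats(m)
    i=1+np.argmax(st[1:,4]); pm=l==i
    Q=XY[pm]; print("green n",len(Q),"zq",np.percentile(Q[:,2],[5,25,50,75,95]).round(4))
    t=pm&(abs(Z-np.percentile(Q[:,2],75))<.006)
    vv,uu=np.nonzero(pm); rc=cv2.minAreaRect(np.c_[uu,vv].astype(np.float32)); print("green rect px",rc)
    for z in (0.04,0.045): 
        bp=plane(s,cv2.boxPoints(rc),z); print(z,"green ctr",bp.mean(0).round(4),"box",bp[:,:2].round(4).tolist())
    np.save(f"cloud_{n}.npy",XY); cv2.imwrite(f"pics/{n}_im.png",s["image"])
E
python3 m1.py
python3 - <<'E'
import cv2
im=cv2.imread('pics/top0.png'); cv2.imwrite('pics/top0z.png',cv2.resize(im[105:255,180:380],(800,600),interpolation=cv2.INTER_CUBIC))
im=cv2.imread('pics/scene0.png'); cv2.imwrite('pics/scene0z.png',cv2.resize(im[160:310,120:320],(800,600),interpolation=cv2.INTER_CUBIC))
E
```

```text
top slab z 0.002699630274035414
green n 117 zq [0.0423 0.0445 0.0461 0.0474 0.0502]
green rect px ((222.37838745117188, 200.27027893066406), (19.72787857055664, 8.548747062683105), 80.53767395019531)
0.04 green ctr [0.5048 0.0261 0.04  ] box [[0.5289, 0.042], [0.5329, 0.0194], [0.4806, 0.0102], [0.4767, 0.0327]]
0.045 green ctr [0.5044 0.0259 0.045 ] box [[0.5284, 0.0418], [0.5324, 0.0193], [0.4803, 0.0101], [0.4764, 0.0325]]
scene slab z 0.002476557487742337
green n 249 zq [0.0345 0.0384 0.0436 0.0457 0.0476]
green rect px ((254.00741577148438, 197.09793090820312), (27.45462989807129, 10.84022045135498), 29.357755661010742)
0.04 green ctr [0.5069 0.0227 0.04  ] box [[0.4735, -0.0003], [0.4598, 0.0348], [0.5413, 0.0454], [0.5532, 0.011]]
0.045 green ctr [0.5098 0.0197 0.045 ] box [[0.4765, -0.0032], [0.4628, 0.0317], [0.5439, 0.0422], [0.5558, 0.008]]
```

View pics/top0z.png

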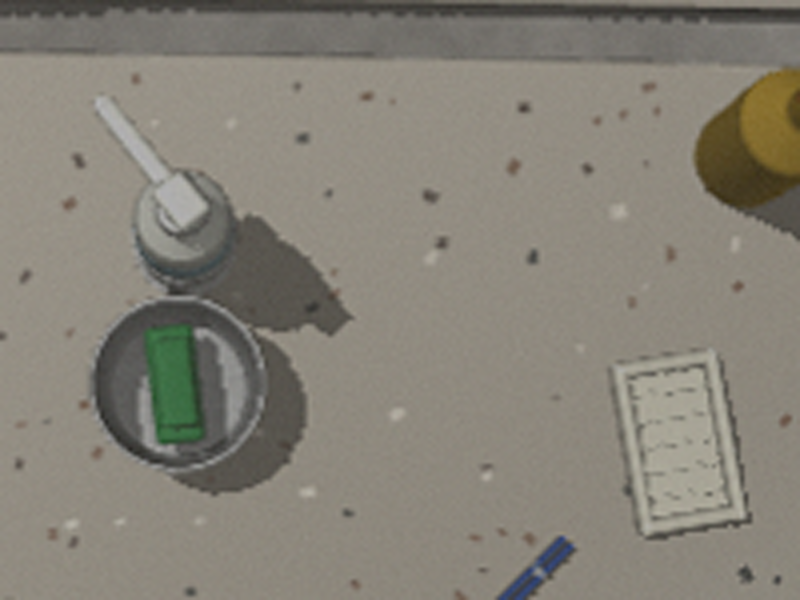

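View pics/scene0z.png

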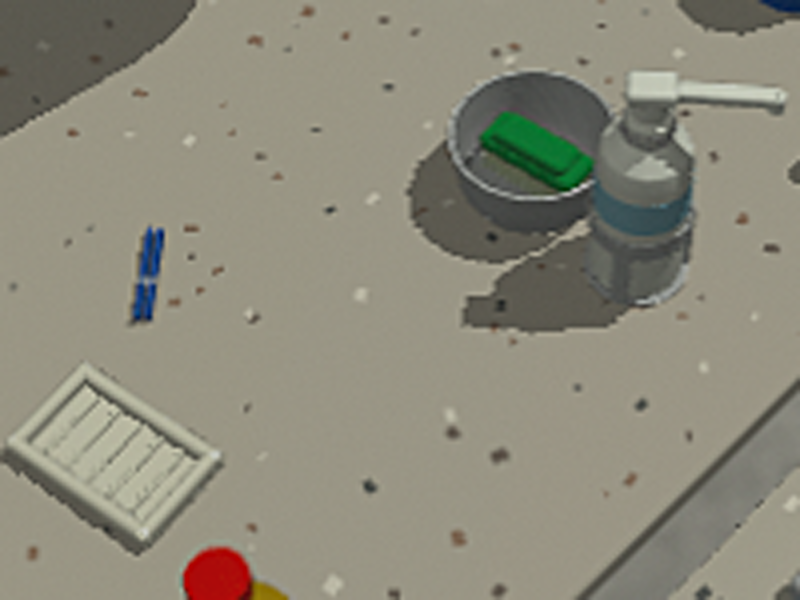

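```bash
cat > m2.py <<'E'
from h import *
for n in ("top","scene"):
    s=snapshot(n); im=s["image"]; hsv=cv2.cvtColor(im,cv2.COLOR_BGR2HSV); gray=cv2.cvtColor(im,cv2.COLOR_BGR2GRAY)
    XY=np.load(f"cloud_{n}.npy"); X,Y,Z=XY[...,0],XY[...,1],XY[...,2]
    near=(X>.3)&(X<.8)&(abs(Y)<.4)
    m=((hsv[...,0]>50)&(hsv[...,0]<80)&(hsv[...,1]>100)&near).astype(np.uint8)
    k,l,st,c=cv2.connectedComponentsWithStats(m); i=1+np.argmax(st[1:,4]); vv,uu=np.nonzero(l==i)
    rc=cv2.minAreaRect(np.c_[uu,vv].astype(np.float32)); print(n,"green",len(uu),rc)
    bp=plane(s,cv2.boxPoints(rc),.04); print("  ctr@.04",bp.mean(0).round(4),bp[:,:2].round(4).tolist(), "zq",np.percentile(Z[l==i],[10,50,90]).round(4))
    # dish
    m=((gray>175)&near&(Z<.06)&(Y<-.12)).astype(np.uint8); m=cv2.morphologyEx(m,cv2.MORPH_CLOSE,np.ones((5,5),np.uint8))
    k,l,st,c=cv2.connectedComponentsWithStats(m); i=1+np.argmax(st[1:,4]); vv,uu=np.nonzero(l==i)
    rc=cv2.minAreaRect(np.c_[uu,vv].astype(np.float32)); print("dish",len(uu),rc)
    hull=cv2.convexHull(np.c_[uu,vv].astype(np.float32)); q=hull.reshape(-1,2)
    w=plane(s,q,.016)[:,:2].astype(np.float32); r2=cv2.minAreaRect((w*1000).astype(np.float32)); print("  dish rect mm @16",r2, "box",cv2.boxPoints(r2).round(1).tolist())
    print("  zq",np.percentile(Z[l==i],[5,25,50,75,95]).round(4))
    # bowl rim by depth
    m=(Z>.047)&(Z<.062)&(np.hypot(X-.5,Y-.02)<.1)
    p=XY[m]; A=np.c_[2*p[:,:2],np.ones(len(p))]
    rr=np.hypot(*(p[:,:2]-np.median(p[:,:2],0)).T)
    p=p[rr>.045]; A=np.c_[2*p[:,:2],np.ones(len(p))]
    x=np.linalg.lstsq(A,(p[:,:2]**2).sum(1),rcond=None)[0]; print("bowl",x[:2].round(4),"r",np.sqrt(x[2]+x[:2]@x[:2]).round(4),len(p))
    # head
    m=(Z>.165)&(np.hypot(X-.6,Y-.03)<.15)
    k,l,st,c=cv2.connectedComponentsWithStats(m.astype(np.uint8)); print("head comps",[(st[i].tolist(),XY[l==i].mean(0).round(4).tolist()) for i in range(1,k) if st[i,4]>10])
    m&=Z>.176; p=XY[m]; print("head top n",len(p),np.percentile(p[:,2],[5,50,95]).round(4)) if len(p) else 0
E
python3 m2.py
```

```text
top green 276 ((223.18292236328125, 200.64633178710938), (28.27047348022461, 11.0431547164917), 83.6598129272461)
  ctr@.04 [0.5039 0.0239 0.04  ] [[0.5398, 0.0432], [0.5434, 0.0137], [0.4679, 0.0047], [0.4644, 0.0339]] zq [0.0371 0.0445 0.0483]Traceback (most recent call last):
  File "m2.py", line 12, in <module>
    k,l,st,c=cv2.connectedComponentsWithStats(m); i=1+np.argmax(st[1:,4]); vv,uu=np.nonzero(l==i)
                                                      ~~~~~~~~~^^^^^^^^^^
    return _wrapfunc(a, 'argmax', axis=axis, out=out, **kwds)
    return bound(*args, **kwds)
ValueError: attempt to get argmax of an empty sequence
```

```bash
python3 - <<'E'
import cv2,numpy as np
im=cv2.imread('pics/top0.png'); print(im[215,340:362].tolist()); print(im[215,300:306].tolist())
XY=np.load('cloud_top.npy'); print(XY[215,350],XY[215,337])
im=cv2.imread('pics/scene0.png'); print(im[273,130:170:3].tolist())
E
sed -i 's/gray>175/gray>(190 if n=="scene" else 165)/' m2.py
```

```text
[[133, 147, 150], [154, 168, 173], [153, 166, 172], [152, 167, 169], [153, 168, 171], [143, 155, 158], [147, 161, 164], [151, 165, 169], [153, 167, 170], [154, 169, 171], [151, 166, 167], [140, 153, 155], [125, 136, 140], [146, 159, 163], [151, 164, 167], [150, 165, 168], [110, 119, 121], [135, 149, 151], [155, 168, 172], [101, 111, 112], [131, 144, 149], [161, 175, 176]]
[[124, 135, 140], [124, 136, 140], [125, 136, 142], [127, 137, 142], [124, 137, 141], [126, 137, 141]]
[ 0.46916949 -0.32546475  0.01158526] [ 0.46859671 -0.28780718  0.01800334]
[[142, 163, 163], [163, 186, 187], [159, 182, 182], [152, 173, 171], [162, 183, 183], [160, 183, 182], [135, 154, 154], [161, 183, 183], [161, 183, 183], [136, 156, 154], [160, 182, 184], [145, 165, 166], [86, 98, 98], [108, 122, 122]]
```

```bash
sed -i 's/gray>(190 if n=="scene" else 165)/gray>(163 if n=="scene" else 148)/' m2.py; python3 m2.py
```

```text
top green 275 ((223.08758544921875, 200.7591094970703), (28.273948669433594, 10.927498817443848), 83.41805267333984)
  ctr@.04 [0.5036 0.0241 0.04  ] [[0.5395, 0.0434], [0.5431, 0.0143], [0.4676, 0.0049], [0.464, 0.0339]] zq [0.0369 0.0446 0.0484]
dish 1070 ((349.471435546875, 215.00503540039062), (42.80911636352539, 25.372657775878906), 79.99201965332031)
  dish rect mm @16 ((469.3903503417969, -322.78277587890625), (117.53311920166016, 70.66502380371094), 9.532105445861816) box [[405.6000061035156, -297.70001220703125], [417.29998779296875, -367.3999938964844], [533.2000122070312, -347.8999938964844], [521.5, -278.20001220703125]]
  zq [0.0049 0.0083 0.0111 0.0146 0.019 ]
bowl [0.5081 0.0207] r 0.0582 262
head comps [([204, 129, 29, 34, 274], [0.6218, 0.0332, 0.184])]
head top n 273 [0.1799 0.184  0.1881]
scene green 308 ((253.6891326904297, 197.31863403320312), (28.000829696655273, 11.66101360321045), 30.256441116333008)
  ctr@.04 [0.5068 0.0216 0.04  ] [[0.4726, -0.0022], [0.4583, 0.0356], [0.542, 0.045], [0.5543, 0.008]] zq [0.0342 0.0424 0.0469]
dish 1137 ((148.04098510742188, 271.4434814453125), (45.049537658691406, 28.375904083251953), 35.90972137451172)
  dish rect mm @16 ((470.1268310546875, -321.75347900390625), (116.45287322998047, 72.20403289794922), 9.02481460571289) box [[407.0, -295.20001220703125], [418.29998779296875, -366.5], [533.2999877929688, -348.29998779296875], [522.0, -277.0]]
  zq [0.0056 0.0079 0.01   0.0148 0.0179]
bowl [0.5086 0.0214] r 0.0595 220
head comps [([276, 177, 40, 13, 292], [0.6237, 0.0327, 0.1813])]
head top n 262 [0.1777 0.1829 0.1868]
```

Run:
```python
from h import *
from scipy.spatial.transform import Rotation as R
st=manip.sense(); M=R.from_quat(st["tool_rot"]).as_matrix(); print(M.round(3)); print("az y",np.degrees(np.arctan2(M[1,1],M[0,1])),"az z",np.degrees(np.arctan2(M[1,2],M[0,2])), np.degrees(st["q"]))
s=snapshot("wrist"); c=-np.array(s["R"]).T@s["t"]; print("cam in tool",M.T@(c-st["tcp_pos"])); print(np.array(s["R"])@M)
# dispenser from top view
t=snapshot("top"); sc=snapshot("scene")
XY=np.load("cloud_top.npy"); m=(XY[...,2]>.165)&(np.hypot(XY[...,0]-.6,XY[...,1]-.03)<.15)
for n,sn in (("top",t),("scene",sc)):
    XY=np.load(f"cloud_{n}.npy"); m=((XY[...,2]>.17)&(np.hypot(XY[...,0]-.6,XY[...,1]-.03)<.15)).astype(np.uint8)
    core=cv2.morphologyEx(m,cv2.MORPH_OPEN,cv2.getStructuringElement(cv2.MORPH_ELLIPSE,(7,7)))
    vv,uu=np.nonzero(core); print(n,"core",len(uu),cv2.minAreaRect(np.c_[uu,vv].astype(np.float32)))
    rc=cv2.minAreaRect(np.c_[uu,vv].astype(np.float32)); b=plane(sn,cv2.boxPoints(rc),.183); print(b.round(4).tolist(), b.mean(0))
    vv,uu=np.nonzero(m); w=plane(sn,np.c_[uu,vv],.18)[:,:2]; print("all rect",cv2.minAreaRect((w*1000).astype(np.float32)))
```

```text
[[-0.     0.427 -0.904]
 [ 0.    -0.904 -0.427]
 [-1.    -0.    -0.   ]]
az y -64.74372266033755 az z -154.7437234719963 [-7.49711427e+01  3.02319409e+01  8.20978134e+01 -7.04635705e-04
  6.76884136e+01 -1.02271520e+01]
cam in tool [-1.43971118e-01  9.37241150e-07 -7.23228102e-02]
[[ 3.23618378e-04  9.99999922e-01 -2.28257898e-04]
 [-2.83879653e-01  3.10736035e-04  9.58859868e-01]
 [ 9.58859864e-01 -2.45506902e-04  2.83879731e-01]]
top core 131 ((224.50003051757812, 154.00001525878906), (14.849241256713867, 9.192387580871582), 45.0)
[[0.6094, 0.0396, 0.183], [0.6255, 0.0241, 0.183], [0.6001, -0.0015, 0.183], [0.5841, 0.014, 0.183]] [0.60474656 0.01907515 0.183     ]
all rect ((628.6282958984375, 38.688053131103516), (97.41165161132812, 24.238920211791992), 39.976985931396484)
scene core 136 ((283.3099670410156, 182.82998657226562), (15.556349754333496, 10.323759078979492), 8.13010311126709)
[[0.602, -0.0073, 0.183], [0.5826, 0.0197, 0.183], [0.6142, 0.0403, 0.183], [0.6328, 0.0129, 0.183]] [0.6078902  0.01642101 0.183     ]
all rect ((629.5084838867188, 35.49987030029297), (95.58494567871094, 33.90287780761719), 35.59874725341797)
```

```bash
cat >> h.py <<'E'
from scipy.spatial.transform import Rotation as Rot
def go(x,y,z,az,st=None):
    st=st or manip.sense(); M=Rot.from_quat(st["tool_rot"]).as_matrix()
    d=M.T@(np.array([x,y,z])-st["tcp_pos"]); a=np.degrees(np.arctan2(M[1,1],M[0,1]))
    print("t",round(st["t"],2),"tcp",st["tcp_pos"].round(4),"az",round(a,2),"gap",round(st["finger_gap"],3),"F",st["force"].round(2)); sp=-(az-a)
    sp=(sp+180)%360-180; print("shift mm",(d*1000).round(1),"spin",round(sp,2),"q6 now",np.degrees(st["q"][5]).round(1))
E
python3 -c "
from h import *
go(.504,.0235,.25,97.1)"
```

```text
t 0.55 tcp [ 0.2667 -0.5652  0.2313] az -64.75 gap 1.001 F [-0.25 -0.29  0.81]
shift mm [ -18.7 -431.2 -465.8] spin -161.85 q6 now -10.2
```

Call:
play_rows --pt "-0.019 -0.05 -0.05 -8" --pt "-0.019 -0.08 -0.08 -16" --pt "-0.019 -0.11 -0.11 -24" --pt "-0.019 -0.14 -0.14 -32" --pt "-0.019 -0.17 -0.17 -41" --pt "-0.019 -0.2 -0.2 -49" --pt "-0.019 -0.23 -0.23 -58" --pt "-0.019 -0.26 -0.26 -66" --pt "-0.019 -0.29 -0.29 -75" --pt "-0.019 -0.32 -0.32 -83" --pt "-0.019 -0.35 -0.35 -92" --pt "-0.019 -0.38 -0.38 -100" --pt "-0.019 -0.4 -0.41 -109" --pt "-0.019 -0.415 -0.44 -117" --pt "-0.019 -0.431 -0.466 -126" --pt "-0.019 -0.431 -0.466 -134" --pt "-0.019 -0.431 -0.466 -143" --pt "-0.019 -0.431 -0.466 -151" --pt "-0.019 -0.431 -0.466 -159" --pt "-0.019 -0.431 -0.466 -161.8" --claw 62 --force 40

```text
t: 2.55
tcp_pos: [0.5043, 0.0235, 0.2505]
tool_rot: [-0.045, 0.706, 0.045, 0.706]
force: [-0.0, -0.3, -0.1]
finger_gap: 0.62
```

```bash
python3 -c "
from h import *
go(.504,.0235,.25,97.1)
s=snapshot('wrist'); save(s,'w1'); import pickle; pickle.dump((s,manip.sense()),open('w1.pkl','wb'))"
```

```text
t 2.55 tcp [0.5043 0.0235 0.2505] az 97.27 gap 0.62 F [-0.02 -0.27 -0.07]
shift mm [ 0.5  0.  -0.3] spin 0.17 q6 now -107.3
```

View pics/w1.png

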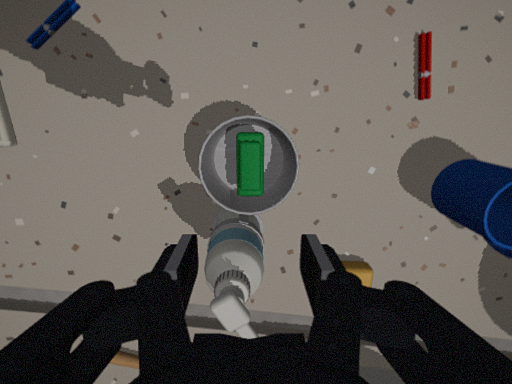

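The wrist view shows the brush at (250,164) inside the bowl circle at (249,163), and the pump head at (232,312), partly between the fingers.

```bash
cat > m3.py <<'E'
from h import *
import pickle,sys
s,st=pickle.load(open(sys.argv[1],'rb')); im=s["image"]; hsv=cv2.cvtColor(im,cv2.COLOR_BGR2HSV)
m=((hsv[...,0]>50)&(hsv[...,0]<80)&(hsv[...,1]>100)).astype(np.uint8)
k,l,a,c=cv2.connectedComponentsWithStats(m); i=1+np.argmax(a[1:,4]); vv,uu=np.nonzero(l==i)
rc=cv2.minAreaRect(np.c_[uu,vv].astype(np.float32)); print("green",len(uu),rc)
for z in (.035,.041):
    w=plane(s,np.c_[uu,vv],z)[:,:2]; r=cv2.minAreaRect((w*1000).astype(np.float32)); print(z,r)
P,uv=cloud(s,l==i); print("z pct",np.percentile(P[:,2],[5,25,50,75,95]).round(4)); top=P[:,2]>np.percentile(P[:,2],50)
print("cloud mean of top",P[top].mean(0).round(4)); r=cv2.minAreaRect((P[:,:2]*1000).astype(np.float32)); print("cloud rect",r)
P,uv=cloud(s); print("slab",np.median(P[np.abs(P[:,2])<.008][:,2]))
q=P[(P[:,2]>.047)&(P[:,2]<.058)&(np.hypot(P[:,0]-.508,P[:,1]-.021)<.066)]
q=q[np.hypot(q[:,0]-.508,q[:,1]-.021)>.05]
A=np.c_[2*q[:,:2],np.ones(len(q))]; x=np.linalg.lstsq(A,(q[:,:2]**2).sum(1),rcond=None)[0]; print("bowl",x[:2].round(4),np.sqrt(x[2]+x[:2]@x[:2]).round(4),len(q))
q=P[(P[:,2]>.12)&(np.hypot(P[:,0]-.607,P[:,1]-.018)<.03)]
for lo,hi in((.13,.155),(.158,.17),(.175,.19)):
    z=q[(q[:,2]>lo)&(q[:,2]<hi)]; print(lo,len(z), z.mean(0).round(4) if len(z) else '', np.ptp(z[:,:2],axis=0) if len(z) else '')
E
python3 m3.py w1.pkl
```

```text
green 1704 ((249.5, 163.5), (63.0, 27.0), 90.0)
0.035 ((502.88818359375, 24.94123077392578), (78.73695373535156, 32.86328125), 7.801902770996094)
0.041 ((501.70916748046875, 24.763303756713867), (77.42250061035156, 32.31468200683594), 7.801900386810303)
z pct [0.0368 0.039  0.0455 0.0465 0.0473]
cloud mean of top [0.5027 0.0249 0.0465]
cloud rect ((502.59332275390625, 24.930599212646484), (78.02587127685547, 32.79206848144531), 7.791587829589844)
slab 0.0014639911543760098
bowl [0.5035 0.0227] 0.057 1304
0.13 1176 [0.5905 0.0188 0.1383] [0.04257134 0.05278989]
0.158 173 [0.5932 0.0201 0.1628] [0.02167386 0.02887311]
0.175 1302 [0.6017 0.0222 0.1843] [0.04119517 0.04191923]
```

Call:
play_rows --pt "0.04 0.0014 -0.0014 -0.5" --pt "0.08 0.0014 -0.0014 -0.5" --pt "0.12 0.0014 -0.0014 -0.5" --pt "0.16 0.0014 -0.0014 -0.5" --pt "0.185 0.0014 -0.0014 -0.5" --pt "0.2 0.0014 -0.0014 -0.5" --pt "0.215 0.0014 -0.0014 -0.5" --pt "0.225 0.0014 -0.0014 -0.5" --pt "0.232 0.0014 -0.0014 -0.5" --pt "0.237 0.0014 -0.0014 -0.5" --pt "0.237 0.0014 -0.0014 -0.5" --claw 54

```text
t: 3.7
tcp_pos: [0.5028, 0.0247, 0.0133]
tool_rot: [-0.048, 0.705, 0.048, 0.706]
force: [0.3, 0.0, 0.1]
finger_gap: 0.538
```

```bash
python3 -c "
from h import *
go(.5027,.0247,.013,97.8)
s=snapshot('wrist'); save(s,'w2')
s=snapshot('scene'); cv2.imwrite('pics/s2.png',cv2.resize(s['image'][130:280,170:370],(800,600)))"
```

```text
t 3.7 tcp [0.5028 0.0247 0.0133] az 97.75 gap 0.538 F [0.25 0.03 0.08]
shift mm [ 0.3  0.1 -0.1] spin -0.05 q6 now -107.7
```

View pics/w2.png

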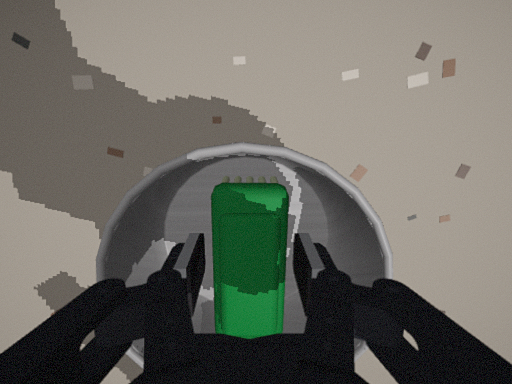

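View pics/s2.png

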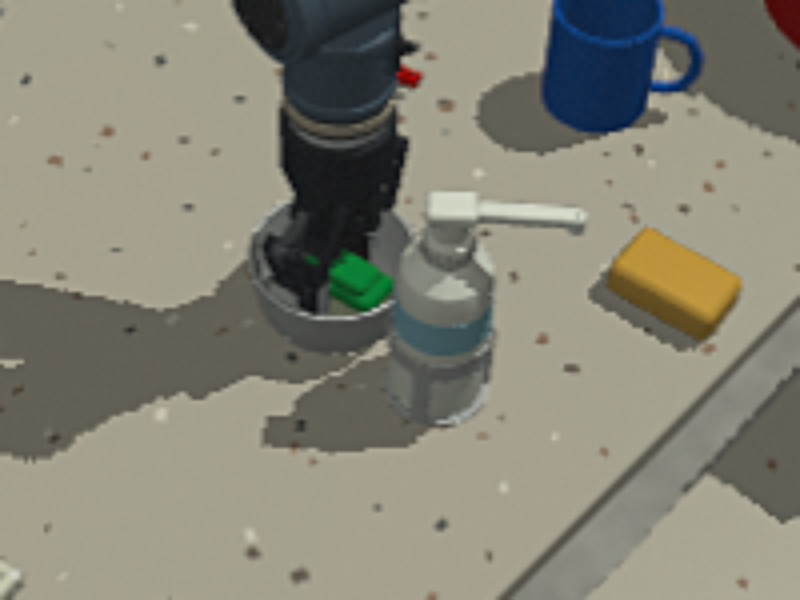

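The fingers (columns 205 and 293) straddle the brush (214–288) evenly, and there was no contact force. Closing.

Call:
play_rows --pt "0 0 0 0" --pt "0 0 0 0" --pt "0 0 0 0" --pt "0 0 0 0" --pt "0 0 0 0" --pt "0 0 0 0" --claw 0 --force 40

```text
t: 4.4
tcp_pos: [0.5036, 0.0245, 0.0145]
tool_rot: [-0.048, 0.705, 0.048, 0.706]
force: [-0.8, -0.0, 7.1]
finger_gap: 0.391
```

Call:
play_rows --pt "-0.01 0 0 0" --pt "-0.02 0 0 0" --pt "-0.035 0 0 0" --pt "-0.055 0 0 0" --pt "-0.08 0 0 0" --pt "-0.12 0 0 0" --pt "-0.157 0 0 0" --pt "-0.157 0 0 0"

```text
t: 5.2
tcp_pos: [0.5065, 0.0243, 0.1767]
tool_rot: [-0.049, 0.701, 0.047, 0.71]
force: [1.0, -0.1, -0.7]
finger_gap: 0.392
```

```bash
python3 -c "
from h import *
go(.47,-.322,.17,99.3)
s=snapshot('wrist'); save(s,'w3')
import pickle; pickle.dump((s,manip.sense()),open('w3.pkl','wb'))
hsv=cv2.cvtColor(s['image'],cv2.COLOR_BGR2HSV)
m=((hsv[...,0]>50)&(hsv[...,0]<80)&(hsv[...,1]>100)); P,_=cloud(s,m); print(np.percentile(P[:,2],[2,25,50,75,98]).round(4)); print(cv2.minAreaRect((P[:,:2]*1000).astype(np.float32)))
s=snapshot('scene'); cv2.imwrite('pics/s3.png',cv2.resize(s['image'][100:250,170:370],(800,600)))"
```

```text
t 5.2 tcp [0.5065 0.0243 0.1767] az 97.77 gap 0.392 F [ 1.   -0.11 -0.73]
shift mm [   7.  -338.1  -83.1] spin -1.53 q6 now -107.7
[0.197  0.2015 0.2082 0.2092 0.2667]
((501.6133117675781, 27.84673309326172), (79.00147247314453, 107.44428253173828), 37.55108642578125)
```

View pics/w3.png

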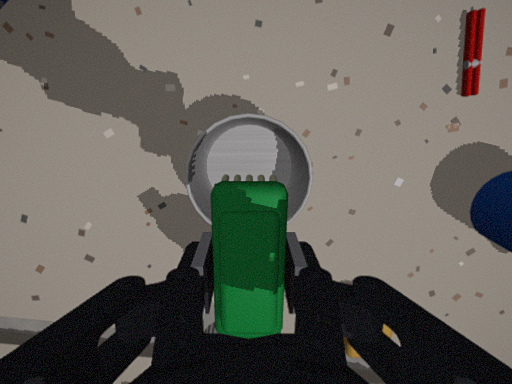

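View pics/s3.png

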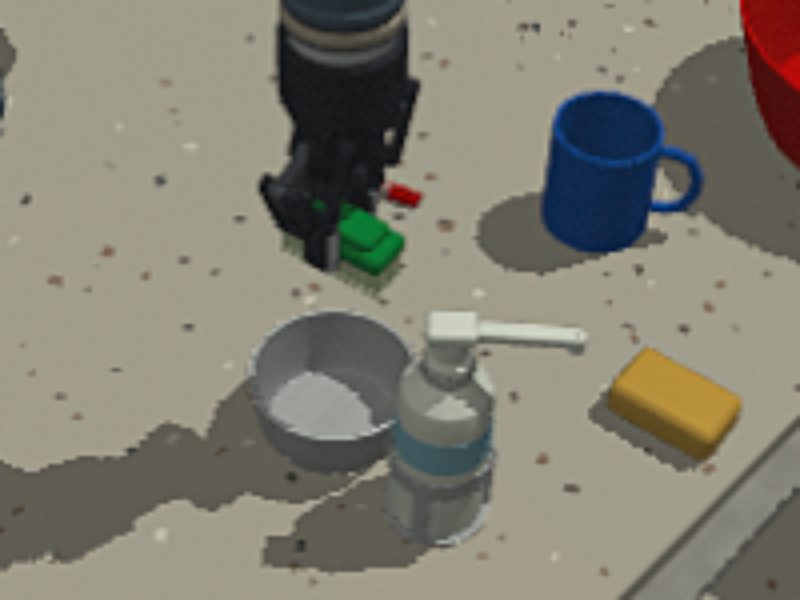

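Call:
play_rows --pt "0.005 -0.03 -0.007 -1" --pt "0.007 -0.07 -0.017 -1.5" --pt "0.007 -0.11 -0.027 -1.5" --pt "0.007 -0.15 -0.037 -1.5" --pt "0.007 -0.19 -0.047 -1.5" --pt "0.007 -0.23 -0.057 -1.5" --pt "0.007 -0.27 -0.066 -1.5" --pt "0.007 -0.31 -0.076 -1.5" --pt "0.007 -0.332 -0.082 -1.5" --pt "0.007 -0.338 -0.083 -1.5" --pt "0.007 -0.338 -0.083 -1.5" --pt "0.007 -0.338 -0.083 -1.5"

```text
t: 6.5
tcp_pos: [0.4662, -0.3195, 0.1649]
tool_rot: [-0.057, 0.704, 0.058, 0.706]
force: [0.3, 0.0, -0.7]
finger_gap: 0.385
```

```bash
python3 -c "
from h import *
go(.4697,-.322,.0225,99.3)
s=snapshot('wrist'); save(s,'w4')
import pickle; pickle.dump((s,manip.sense()),open('w4.pkl','wb'))
P,_=cloud(s); q=P[(P[:,2]>.011)&(P[:,2]<.024)&(np.hypot(P[:,0]-.47,P[:,1]+.32)<.09)]; print(len(q),cv2.minAreaRect((q[:,:2]*1000).astype(np.float32)),np.median(P[abs(P[:,2])<.006][:,2]), q.min(0),q.max(0))
"
```

```text
t 6.5 tcp [ 0.4662 -0.3195  0.1649] az 99.3 gap 0.385 F [ 0.34  0.04 -0.68]
shift mm [142.4  -3.3   2.7] spin -0.0 q6 now -145.3
2442 ((466.7630920410156, -323.00457763671875), (115.93817901611328, 76.0816879272461), 9.715079307556152) 0.0014519535241244164 [ 0.40402193 -0.3686492   0.01100175] [ 0.53009993 -0.28556911  0.01942312]
```

View pics/w4.png

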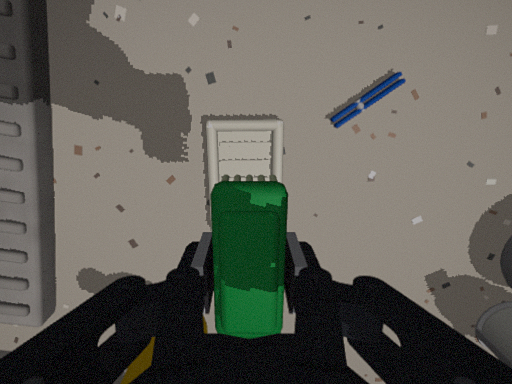

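The wrist view shows the dish at columns 207–283 directly under the brush (213–287), and the edges are parallel. I'll lower it with a small correction.

Call:
play_rows --pt "0.03 -0.0033 0.0013 0" --pt "0.06 -0.0033 0.0013 0" --pt "0.09 -0.0033 0.0013 0" --pt "0.11 -0.0033 0.0013 0" --pt "0.122 -0.0033 0.0013 0" --pt "0.13 -0.0033 0.0013 0" --pt "0.135 -0.0033 0.0013 0" --pt "0.139 -0.0033 0.0013 0" --pt "0.142 -0.0033 0.0013 0" --pt "0.143 -0.0033 0.0013 0" --pt "0.143 -0.0033 0.0013 0"

```text
t: 7.65
tcp_pos: [0.4688, -0.3224, 0.0225]
tool_rot: [-0.057, 0.703, 0.058, 0.706]
force: [0.2, -0.1, -1.2]
finger_gap: 0.391
```

```bash
python3 -c "
from h import *
go(.468,-.3225,.0215,99.3)
s=snapshot('wrist'); save(s,'w5')
s=snapshot('scene'); cv2.imwrite('pics/s5.png',cv2.resize(s['image'][200:350,70:270],(800,600)))"
```

```text
t 7.65 tcp [ 0.4688 -0.3224  0.0225] az 99.33 gap 0.391 F [ 0.17 -0.07 -1.16]
shift mm [ 0.9  0.  -0.8] spin 0.03 q6 now -145.4
```

View pics/s5.png

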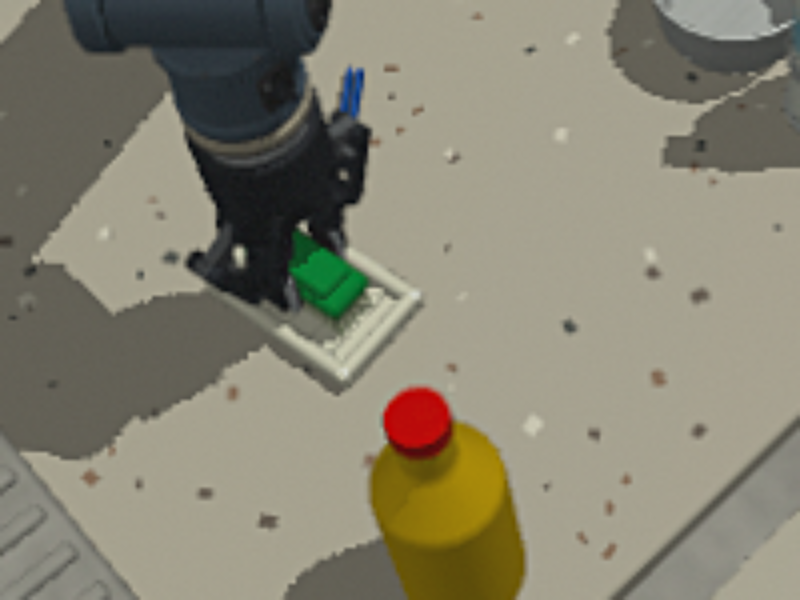

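View pics/w5.png

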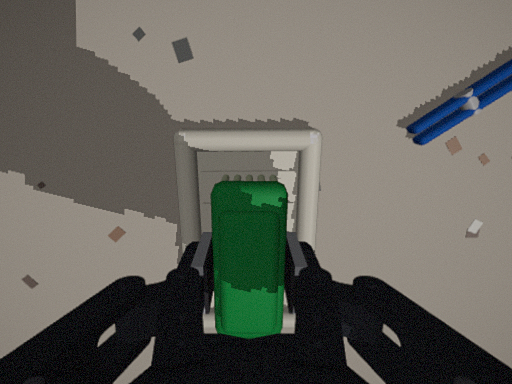

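Call:
play_rows --pt "0.0005 0 0 0" --pt "0.0012 0 0 0" --pt "0.0012 0 0 0"

```text
t: 8.05
tcp_pos: [0.469, -0.3226, 0.0216]
tool_rot: [-0.057, 0.703, 0.058, 0.706]
force: [-0.4, -0.3, 0.2]
finger_gap: 0.388
```

Call:
play_rows --pt "0 0 0 0" --pt "0 0 0 0" --pt "0 0 0 0" --pt "0 0 0 0" --claw 58

```text
t: 8.45
tcp_pos: [0.469, -0.3226, 0.0216]
tool_rot: [-0.057, 0.703, 0.058, 0.706]
force: [-0.3, 0.4, 0.0]
finger_gap: 0.582
```

Call:
play_rows --pt "-0.01 0 0 0" --pt "-0.03 0 0 0" --pt "-0.06 0 0 0" --pt "-0.1 0 0 0" --pt "-0.15 0 0 0" --pt "-0.19 0 0 0" --pt "-0.23 0 0 0" --pt "-0.24 0 0 0"

```text
t: 9.25
tcp_pos: [0.4698, -0.3244, 0.2675]
tool_rot: [-0.06, 0.701, 0.055, 0.709]
force: [0.2, -0.2, 0.4]
finger_gap: 0.583
```

```bash
python3 -c "
from h import *
go(.47,-.322,.17,99.3)
s=snapshot('wrist'); save(s,'w6')
import pickle; pickle.dump((s,manip.sense()),open('w6.pkl','wb'))
hsv=cv2.cvtColor(s['image'],cv2.COLOR_BGR2HSV)
m=((hsv[...,0]>50)&(hsv[...,0]<80)&(hsv[...,1]>100)); P,_=cloud(s,m); print(np.percentile(P[:,2],[2,25,50,75,98]).round(4)); print(cv2.minAreaRect((P[:,:2]*1000).astype(np.float32)))
P,_=cloud(s); q=P[(P[:,2]>.011)&(P[:,2]<.024)&(np.hypot(P[:,0]-.47,P[:,1]+.32)<.09)]; print(len(q),cv2.minAreaRect((q[:,:2]*1000).astype(np.float32)))"
```

```text
t 9.25 tcp [ 0.4698 -0.3244  0.2675] az 99.34 gap 0.583 F [ 0.25 -0.22  0.4 ]
shift mm [97.5  3.2 -0.4] spin 0.04 q6 now -145.4
[0.0444 0.0536 0.3315 0.3495 0.3635]
((443.4033508300781, -395.4224548339844), (260.6312561035156, 80.22877502441406), 71.01062774658203)
2249 ((468.65020751953125, -322.6990051269531), (118.62725830078125, 75.81015014648438), 9.789191246032715)
```

View pics/w6.png

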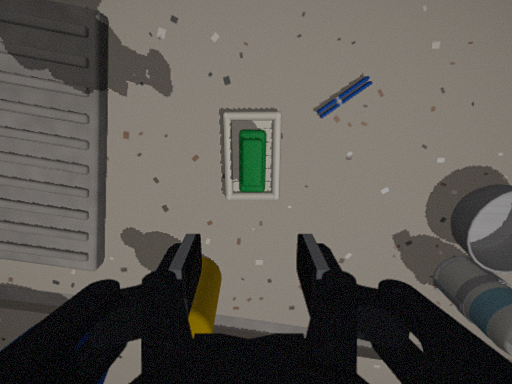

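The brush at (253,161) lies inside the dish recess at (252,156), lengthwise. I'll check the numbers from this view and from the top view.

```bash
python3 -c "
from h import *
import pickle
s,_=pickle.load(open('w6.pkl','rb'))
hsv=cv2.cvtColor(s['image'],cv2.COLOR_BGR2HSV)
m=((hsv[...,0]>50)&(hsv[...,0]<80)&(hsv[...,1]>100)); P,_=cloud(s,m); P=P[P[:,2]<.1]; print(np.percentile(P[:,2],[2,25,50,75,98]).round(4)); print(cv2.minAreaRect((P[:,:2]*1000).astype(np.float32)))
s=snapshot('top'); save(s,'t7'); np.save('cloud_top.npy',0)
hsv=cv2.cvtColor(s['image'],cv2.COLOR_BGR2HSV); P,uv=cloud(s); 
m=((hsv[...,0]>50)&(hsv[...,0]<80)&(hsv[...,1]>100)); Q,_=cloud(s,m);Q=Q[(Q[:,2]<.1)&(np.hypot(Q[:,0]-.47,Q[:,1]+.32)<.1)]; print(len(Q), np.percentile(Q[:,2],[2,50,98]) if len(Q) else '')
"
```

```text
[0.0428 0.046  0.0525 0.0535 0.0547]
((427.1410827636719, -396.5730895996094), (238.03553771972656, 77.08707427978516), 60.89934539794922)
289 [0.0404988  0.05139829 0.05755579]
```

View pics/t7.png

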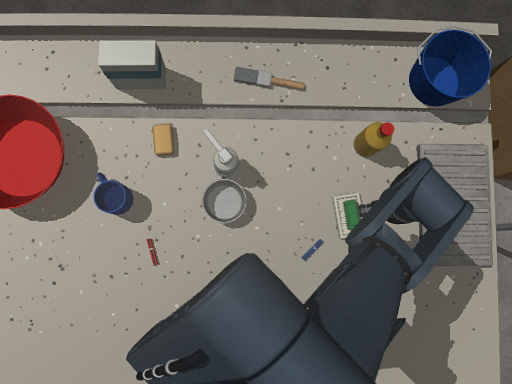

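The brush top is at about 52 mm above the slab, which matches ribs plus brush, and the top view shows the brush in the dish at (351,212) with the bowl unmoved. Next is the pump head.

```bash
python3 -c "
from h import *
go(.606,.018,.30,-52)"
```

```text
t 9.35 tcp [ 0.4687 -0.3233  0.2641] az 99.33 gap 0.58 F [ 0.27  0.81 -0.06]
shift mm [-35.9 314.4 191.1] spin 151.33 q6 now -145.4
```

Call:
play_rows --pt "-0.01 0.02 0.012 8" --pt "-0.02 0.045 0.027 16" --pt "-0.03 0.07 0.043 24" --pt "-0.036 0.1 0.06 32" --pt "-0.036 0.13 0.079 40" --pt "-0.036 0.155 0.094 48" --pt "-0.036 0.18 0.11 56" --pt "-0.036 0.2 0.122 64" --pt "-0.036 0.22 0.134 72" --pt "-0.036 0.24 0.146 80" --pt "-0.036 0.26 0.158 88" --pt "-0.036 0.275 0.167 96" --pt "-0.036 0.29 0.176 104" --pt "-0.036 0.3 0.182 112" --pt "-0.036 0.31 0.188 120" --pt "-0.036 0.314 0.191 128" --pt "-0.036 0.314 0.191 136" --pt "-0.036 0.314 0.191 144" --pt "-0.036 0.314 0.191 151.3" --pt "-0.036 0.314 0.191 151.3" --claw 70

```text
t: 11.35
tcp_pos: [0.6046, 0.0178, 0.2975]
tool_rot: [0.669, 0.229, -0.668, 0.232]
force: [-0.2, -0.3, 0.3]
finger_gap: 0.698
```

```bash
python3 -c "
from h import *
go(.606,.018,.30,-52)
s=snapshot('wrist'); save(s,'w8')
import pickle; pickle.dump((s,manip.sense()),open('w8.pkl','wb'))
P,_=cloud(s); q=P[(P[:,2]>.175)&(P[:,2]<.195)&(np.hypot(P[:,0]-.607,P[:,1]-.018)<.11)]; print(len(q),np.median(q[:,2]),cv2.minAreaRect((q[:,:2]*1000).astype(np.float32)))"
```

```text
t 11.35 tcp [0.6046 0.0178 0.2975] az -51.95 gap 0.698 F [-0.22 -0.34  0.25]
shift mm [-2.5  0.7 -1.2] spin 0.05 q6 now 43.1
1996 0.18414487121167133 ((627.392822265625, 39.877227783203125), (96.70207214355469, 23.889209747314453), 38.60093688964844)
```

View pics/w8.png

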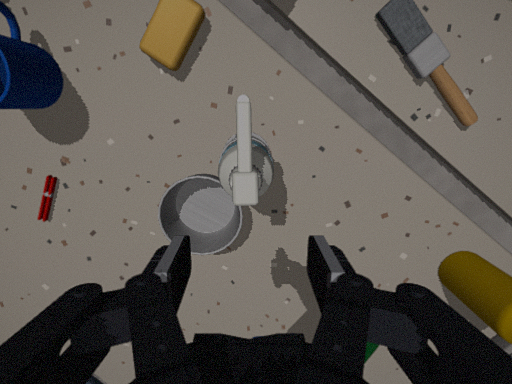

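The head block is at columns 233–257 and rows 172–205, the nozzle runs up to (243,97), and the bowl is at (201,213). Refining the head centre from rays and depth.

```bash
cat > m4.py <<'E'
from h import *
import pickle,sys
s,_=pickle.load(open(sys.argv[1],'rb')); ztop=float(sys.argv[2]); az=np.radians(float(sys.argv[3])); cx,cy=float(sys.argv[4]),float(sys.argv[5])
P,uv=cloud(s); sel=(P[:,2]>ztop-.006)&(P[:,2]<ztop+.008)&(np.hypot(P[:,0]-cx,P[:,1]-cy)<.11)
q=P[sel]; c=np.array([np.cos(az),np.sin(az)]); n=np.array([-c[1],c[0]])
a=(q[:,:2]-[cx,cy])@c; b=(q[:,:2]-[cx,cy])@n
# nozzle part direction
k=(a>.025)&(a<.075); fit=np.polyfit(a[k],b[k],1); print("nozzle az",np.degrees(az+np.arctan(fit[0])),"offset at axis mm",fit[1]*1000, "a range",np.percentile(a,[.5,99.5])*1000)
blk=(a<.012); print("block b range mm",np.percentile(b[blk],[1,99])*1000,"a min",a[blk].min()*1000)
am=np.percentile(a,.5)+.016; bm=np.percentile(b[blk],[1,99]).mean(); print("axis est",np.array([cx,cy])+am*c+bm*n,"z",np.median(q[blk][:,2]))
im=s["image"]; print("rays block @z", plane(s,[[245,188]],ztop))
q=P[(P[:,2]>.047)&(P[:,2]<.06)&(abs(np.hypot(P[:,0]-.505,P[:,1]-.022)-.057)<.009)]
A=np.c_[2*q[:,:2],np.ones(len(q))]; x=np.linalg.lstsq(A,(q[:,:2]**2).sum(1),rcond=None)[0]; print("bowl",x[:2].round(4),np.sqrt(x[2]+x[:2]@x[:2]).round(4),len(q))
# collar/dispenser body check
for lo,hi in((.128,.15),(.0,.11)):
    z=P[(P[:,2]>lo)&(P[:,2]<hi)&(np.hypot(P[:,0]-.605,P[:,1]-.018)<.034)]; print(lo,len(z),(z[:,:2].min(0)+z[:,:2].max(0))/2 if len(z) else'', z[:,:2].min(0),z[:,:2].max(0))
E
python3 m4.py w8.pkl .184 38.6 .6021 .0197
```

```text
nozzle az 39.3438372819174 offset at axis mm -0.18774822493119817 a range [-14.95771522  79.86565763]
block b range mm [-11.9433664   11.69059823] a min -15.995924968758121
axis est [0.60299342 0.02025149] z 0.18555573560140443
rays block @z [[0.60308369 0.02028391 0.184     ]]
bowl [0.5033 0.0232] 0.0564 745
0.128 847 [0.60247781 0.01994818] [ 0.57448312 -0.00851794] [0.63047249 0.0484143 ]
0.0 302 [0.61992917 0.02054029] [ 0.6011418  -0.01086111] [0.63871653 0.0519417 ]
```

Call:
play_rows --pt "0.03 -0.003 0 -1" --pt "0.06 -0.003 0 -1" --pt "0.08 -0.003 0 -1" --pt "0.095 -0.003 0 -1" --pt "0.11 -0.003 0 -1" --pt "0.12 -0.003 0 -1" --pt "0.128 -0.003 0 -1" --pt "0.134 -0.003 0 -1" --pt "0.137 -0.003 0 -1" --pt "0.137 -0.003 0 -1" --claw 58

```text
t: 12.4
tcp_pos: [0.6034, 0.0198, 0.1607]
tool_rot: [0.667, 0.236, -0.665, 0.238]
force: [0.1, -0.5, -0.6]
finger_gap: 0.583
```

```bash
python3 -c "
from h import *
go(.603,.0202,.16,-51)
s=snapshot('wrist'); save(s,'w9')
s=snapshot('scene'); cv2.imwrite('pics/s9.png',cv2.resize(s['image'][130:280,190:390],(800,600)))"
```

```text
t 12.4 tcp [0.6034 0.0198 0.1607] az -50.81 gap 0.583 F [ 0.07 -0.47 -0.56]
shift mm [ 0.7 -0.6 -0. ] spin 0.19 q6 now 42.2
```

View pics/w9.png

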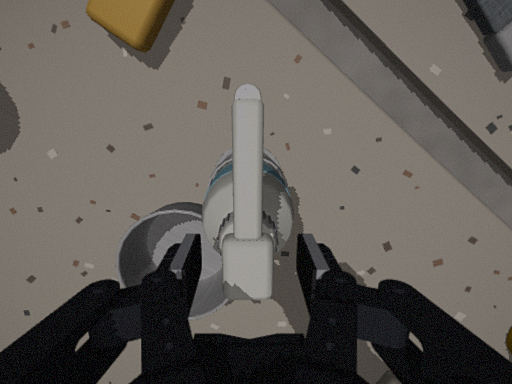

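View pics/s9.png

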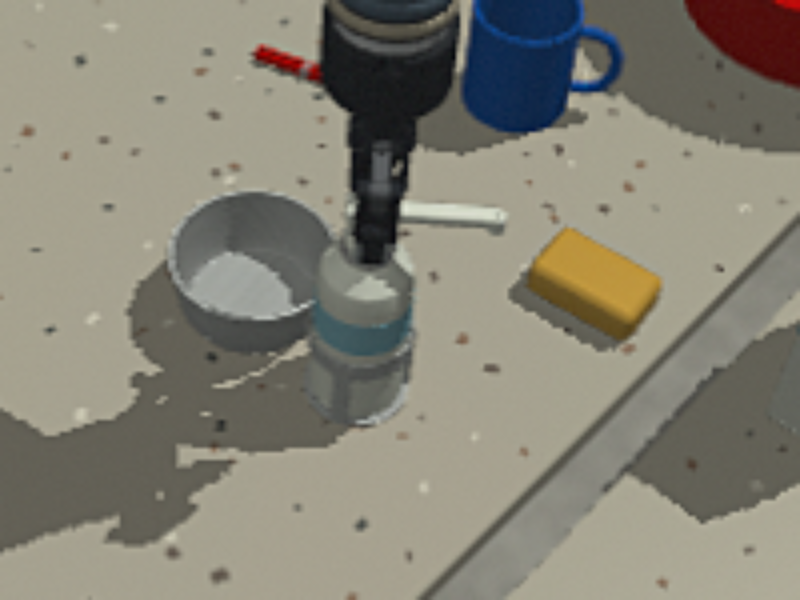

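The block (columns 222–272) sits midway between the fingers (200–300) and is square to them. Closing.

Call:
play_rows --pt "0 0 0 0" --pt "0 0 0 0" --pt "0 0 0 0" --pt "0 0 0 0" --pt "0 0 0 0" --pt "0 0 0 0" --claw 0 --force 40

```text
t: 13.1
tcp_pos: [0.6036, 0.0204, 0.1618]
tool_rot: [0.667, 0.236, -0.665, 0.238]
force: [-1.7, 4.2, 5.2]
finger_gap: 0.273
```

```bash
python3 -c "
from h import *
go(.603,.0202,.16,-51); print(manip.sense()['ft_torque'])"
```

```text
t 13.1 tcp [0.6036 0.0204 0.1618] az -50.81 gap 0.273 F [-1.72  4.17  5.24]
shift mm [ 1.8 -0.2  0.6] spin 0.19 q6 now 42.2
[ 0.6466524   0.36292185 -0.03357157]
```

Call:
play_rows --pt "-0.0003 0 0 -4" --pt "-0.0007 0 0 -10" --pt "-0.001 0 0 -16" --pt "-0.0015 0 0 -22" --pt "-0.002 0 0 -28" --pt "-0.0024 0 0 -34" --pt "-0.0028 0 0 -40" --pt "-0.0028 0 0 -40"

```text
t: 13.9
tcp_pos: [0.6027, 0.021, 0.1646]
tool_rot: [0.545, 0.45, -0.544, 0.451]
force: [-3.4, 3.8, 4.5]
finger_gap: 0.269
```

```bash
python3 -c "
from h import *
go(.603,.0202,.163,-11); print(manip.sense()['ft_torque'])
s=snapshot('wrist'); save(s,'w10')"
```

```text
t 13.9 tcp [0.6027 0.021  0.1646] az -10.8 gap 0.269 F [-3.44  3.77  4.45]
shift mm [1.6 0.5 0.8] spin 0.2 q6 now 2.2
[0.67172129 0.4993921  0.08161393]
```

View pics/w10.png

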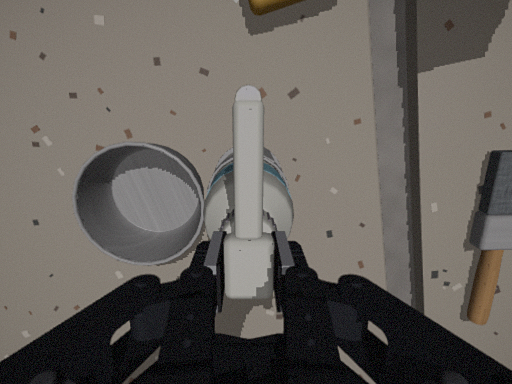

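Turning works: the nozzle stays at column 248 in the wrist view, so it turns with the tool. Continuing to the bowl direction.

Call:
play_rows --pt "-0.0004 0 0 -6" --pt "-0.0009 0 0 -13" --pt "-0.0014 0 0 -20" --pt "-0.0019 0 0 -27" --pt "-0.0024 0 0 -34" --pt "-0.0029 0 0 -41" --pt "-0.0034 0 0 -48" --pt "-0.0039 0 0 -55" --pt "-0.0044 0 0 -62" --pt "-0.0048 0 0 -69" --pt "-0.005 0 0 -76" --pt "-0.005 0 0 -83" --pt "-0.005 0 0 -90" --pt "-0.005 0 0 -96" --pt "-0.005 0 0 -99.3" --pt "-0.005 0 0 -99.3" --pt "-0.005 0 0 -99.3"

```text
t: 15.65
tcp_pos: [0.6007, 0.0198, 0.1696]
tool_rot: [0.01, 0.708, -0.012, 0.706]
force: [-5.3, -0.3, 5.6]
finger_gap: 0.273
```

```bash
python3 -c "
from h import *
go(.603,.0202,.17,88.5); print(manip.sense()['ft_torque'])
s=snapshot('wrist'); save(s,'w11')
import pickle; pickle.dump((s,manip.sense()),open('w11.pkl','wb'))
s=snapshot('scene'); cv2.imwrite('pics/s11.png',cv2.resize(s['image'][130:280,190:390],(800,600)))"
```

```text
t 15.65 tcp [0.6007 0.0198 0.1696] az 88.28 gap 0.273 F [-5.33 -0.3   5.58]
shift mm [-0.4  0.4  2.3] spin -0.22 q6 now -96.8
[0.00621596 0.99075144 0.05788359]
```

View pics/w11.png

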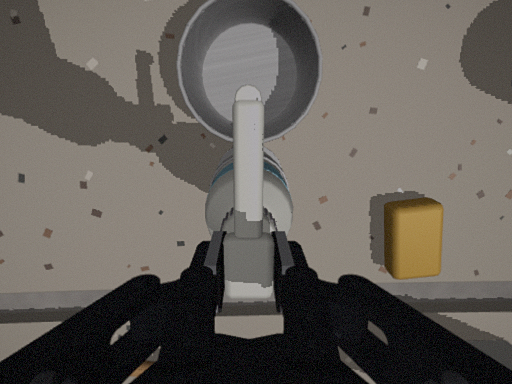

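View pics/s11.png

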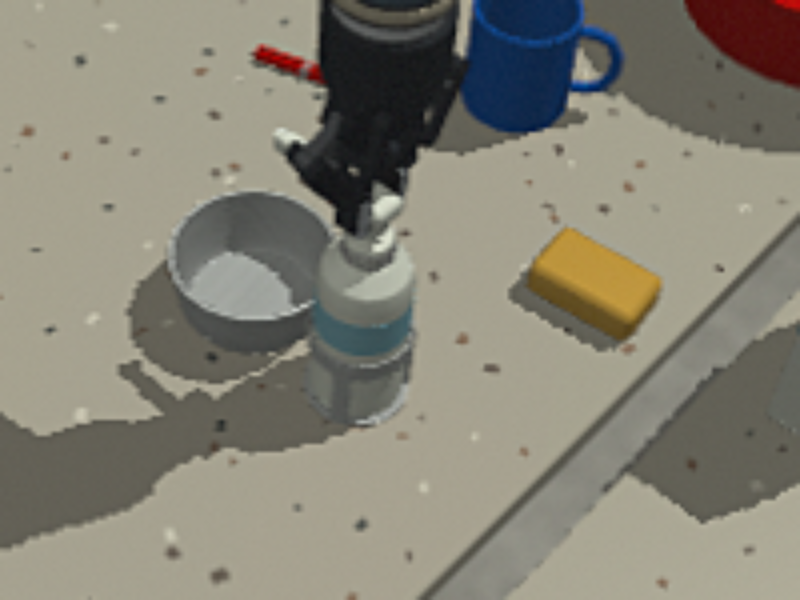

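The nozzle (column 248) points at the bowl centre (column 250). Releasing.

Call:
play_rows --pt "0 0 0 0" --pt "0 0 0 0" --pt "0 0 0 0" --pt "0 0 0 0" --pt "0 0 0 0" --claw 58

```text
t: 16.25
tcp_pos: [0.601, 0.0197, 0.1694]
tool_rot: [0.01, 0.708, -0.012, 0.706]
force: [-0.2, -0.4, -0.0]
finger_gap: 0.583
```

Call:
play_rows --pt "-0.01 0 0 0" --pt "-0.03 0 0 0" --pt "-0.06 0 0 0" --pt "-0.09 0 0 0" --pt "-0.12 0 0 0" --pt "-0.13 0 0 0" --pt "-0.13 0 0 0"

```text
t: 16.95
tcp_pos: [0.6022, 0.0201, 0.3015]
tool_rot: [0.009, 0.706, -0.012, 0.708]
force: [-0.3, -0.8, -1.1]
finger_gap: 0.583
```

```bash
python3 -c "
from h import *
go(.603,.0202,.30,88.5)
s=snapshot('wrist'); save(s,'w12')
import pickle; pickle.dump((s,manip.sense()),open('w12.pkl','wb'))"; python3 m4.py w12.pkl .199 178.5 .603 .0202
```

```text
t 16.95 tcp [0.6022 0.0201 0.3015] az 88.28 gap 0.583 F [-0.25 -0.78 -1.08]
shift mm [1.5 0.1 0.8] spin -0.22 q6 now -96.8
nozzle az 177.74889001455512 offset at axis mm 1.0566612550752346 a range [-14.06217016  80.58248922]
block b range mm [-11.32744421  12.36230525] a min -14.514650142962644
axis est [0.60104929 0.01973347] z 0.19918100607473077
rays block @z [[0.59924911 0.01682629 0.199     ]]
bowl [0.5029 0.0229] 0.0563 1268
0.128 819 [0.60005802 0.01955359] [ 0.57572178 -0.00833541] [0.62439426 0.04744259]
0.0 87 [ 0.58523334 -0.00199318] [ 0.57197331 -0.01478211] [0.59849337 0.01079575]
```

View pics/w12.png

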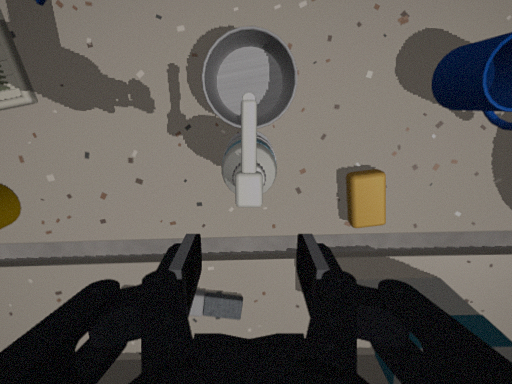

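The head is fully up (198 mm after removing the 1.5 mm slab offset), the nozzle azimuth is 178°, and the outlet is about 23–25 mm from the bowl centre. Next I press with shut fingers.

Call:
play_rows --pt "0.02 0 0 0" --pt "0.045 0 0 0" --pt "0.07 0 0 0" --pt "0.085 0 0 0" --pt "0.092 0 0 0" --pt "0.097 0 0 0" --pt "0.101 0 0 0" --pt "0.105 0 0 0" --pt "0.109 0 0 0" --pt "0.112 0 0 0" --pt "0.112 0 0 0" --claw 0

```text
t: 18.1
tcp_pos: [0.601, 0.0199, 0.1889]
tool_rot: [0.009, 0.707, -0.012, 0.707]
force: [-2.6, 0.3, 7.5]
finger_gap: -0.001
```

```bash
python3 -c "
from h import *
go(.602,.020,.182,88.5)
s=snapshot('wrist'); save(s,'w13')"
```

```text
t 18.1 tcp [0.601  0.0199 0.1889] az 88.28 gap -0.001 F [-2.62  0.25  7.47]
shift mm [6.9 0.2 1. ] spin -0.22 q6 now -96.8
```

View pics/w13.png

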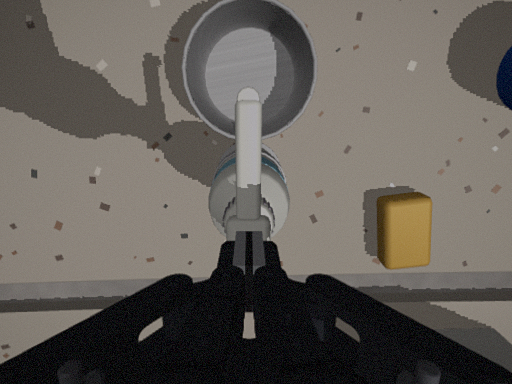

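Call:
play_rows --pt "0.002 0 0 0" --pt "0.004 0 0 0" --pt "0.006 0 0 0" --pt "0.008 0 0 0" --pt "0.01 0 0 0" --pt "0.01 0 0 0" --pt "0.01 0 0 0"

```text
t: 18.85
tcp_pos: [0.6012, 0.0199, 0.1829]
tool_rot: [0.009, 0.706, -0.012, 0.708]
force: [-6.6, 0.2, 16.8]
finger_gap: 0.003
```

```bash
python3 -c "
from h import *
go(.602,.020,.182,88.5)"
```

```text
t 18.85 tcp [0.6012 0.0199 0.1829] az 88.31 gap 0.003 F [-6.61  0.17 16.76]
shift mm [0.9 0.1 0.8] spin -0.19 q6 now -96.8
```

Call:
play_rows --pt "0.002 0 0 0" --pt "0.004 0 0 0" --pt "0.004 0 0 0"

```text
t: 19.15
tcp_pos: [0.6011, 0.0199, 0.1829]
tool_rot: [0.009, 0.706, -0.012, 0.708]
force: [-5.7, 1.0, 16.7]
finger_gap: 0.004
```

Call:
play_rows --pt "-0.004 0 0 0" --pt "-0.008 0 0 0" --pt "-0.014 0 0 0" --pt "-0.022 0 0 0" --pt "-0.035 0 0 0" --pt "-0.06 0 0 0" --pt "-0.09 0 0 0" --pt "-0.12 0 0 0" --pt "-0.12 0 0 0"

```text
t: 20.05
tcp_pos: [0.6039, 0.0201, 0.3085]
tool_rot: [0.008, 0.702, -0.012, 0.712]
force: [0.0, -0.1, 0.2]
finger_gap: -0.003
```

```bash
python3 -c "
from h import *
go(.603,.0202,.30,88.5)
s=snapshot('wrist'); save(s,'w14')
import pickle; pickle.dump((s,manip.sense()),open('w14.pkl','wb'))
s=snapshot('scene'); save(s,'s14'); s=snapshot('top'); save(s,'t14')
hsv=cv2.cvtColor(s['image'],cv2.COLOR_BGR2HSV); m=((hsv[...,0]>50)&(hsv[...,0]<80)&(hsv[...,1]>100)); P,_=cloud(s,m); P=P[np.hypot(P[:,0]-.47,P[:,1]+.32)<.08]; print('brush',cv2.minAreaRect((P[:,:2]*1000).astype(np.float32)),np.percentile(P[:,2],[5,50,95]))
"; python3 m4.py w14.pkl .199 178 .602 .0202
```

```text
t 20.05 tcp [0.6039 0.0201 0.3085] az 88.33 gap -0.003 F [ 0.03 -0.1   0.21]
shift mm [ 8.5  0.1 -1. ] spin -0.17 q6 now -96.8
brush ((470.5451354980469, -327.248291015625), (75.9953842163086, 27.106876373291016), 16.0377197265625) [0.04214895 0.04586971 0.05089061]
nozzle az 178.97575368066722 offset at axis mm -0.0542670630757289 a range [-14.84176594  79.6881554 ]
block b range mm [-11.28406085  11.81503151] a min -15.364682378180959
axis est [0.60083321 0.0199751 ] z 0.1991953670234491
rays block @z [[0.6043069  0.01640336 0.199     ]]
bowl [0.5028 0.0229] 0.0563 1258
0.128 802 [0.60050685 0.01961369] [ 0.57534787 -0.00828512] [0.62566584 0.0475125 ]
0.0 86 [ 0.58497603 -0.00159503] [ 0.57194463 -0.01442807] [0.59800742 0.01123801]
```

View pics/w14.png

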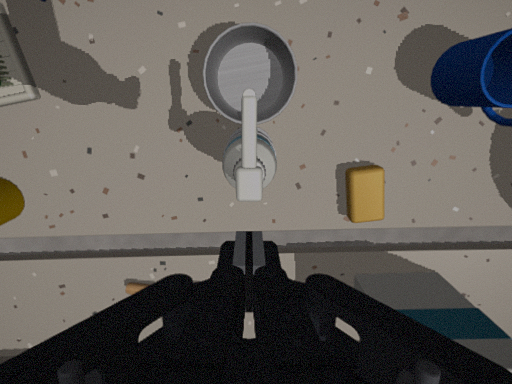

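View pics/s14.png

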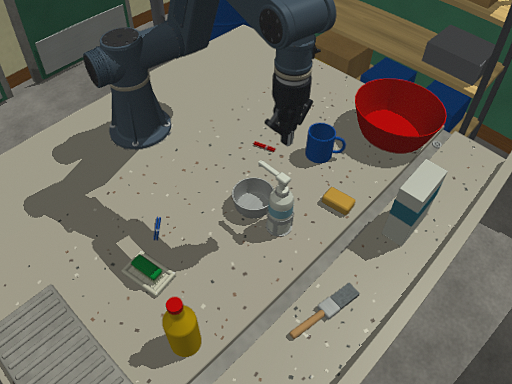

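```bash
python3 -c "
from h import *
import pickle
def chk(n,s):
    hsv=cv2.cvtColor(s['image'],cv2.COLOR_BGR2HSV); m=((hsv[...,0]>45)&(hsv[...,0]<85)&(hsv[...,1]>90))
    P,_=cloud(s,m); P=P[(np.hypot(P[:,0]-.47,P[:,1]+.322)<.07)&(P[:,2]<.07)]
    print(n,'brush',cv2.minAreaRect((P[:,:2]*1000).astype(np.float32)),np.percentile(P[:,2],[5,50,95]).round(4))
    P,_=cloud(s); q=P[(P[:,2]>.0125)&(P[:,2]<.02)&(np.hypot(P[:,0]-.47,P[:,1]+.322)<.08)]; print('  dish',cv2.minAreaRect((q[:,:2]*1000).astype(np.float32)))
chk('w6',pickle.load(open('w6.pkl','rb'))[0])
s=snapshot('scene'); chk('scene',s); cv2.imwrite('pics/s15.png',cv2.resize(s['image'][235:310,100:200],(800,600),interpolation=cv2.INTER_CUBIC))
s=snapshot('top'); chk('top',s); cv2.imwrite('pics/t15.png',cv2.resize(s['image'][180:255,300:400],(800,600),interpolation=cv2.INTER_CUBIC))
"
```

```text
w6 brush ((467.9561462402344, -321.3901062011719), (77.13265991210938, 34.67216491699219), 9.195137023925781) [0.0439 0.0524 0.0544]
  dish ((468.65020751953125, -322.6990051269531), (118.62725830078125, 75.81015014648438), 9.789191246032715)
scene brush ((464.1054382324219, -325.4970397949219), (94.51628875732422, 32.46940231323242), 10.548850059509277) [0.0407 0.0501 0.0543]
  dish ((470.8185119628906, -322.3977966308594), (119.95037841796875, 76.7332992553711), 9.280841827392578)
top brush ((469.4664611816406, -324.1257629394531), (76.13177490234375, 28.92051887512207), 9.972288131713867) [0.0422 0.0496 0.0558]
  dish ((469.5989990234375, -321.87286376953125), (120.45624542236328, 77.04303741455078), 9.8745698928833)
```

View pics/t15.png

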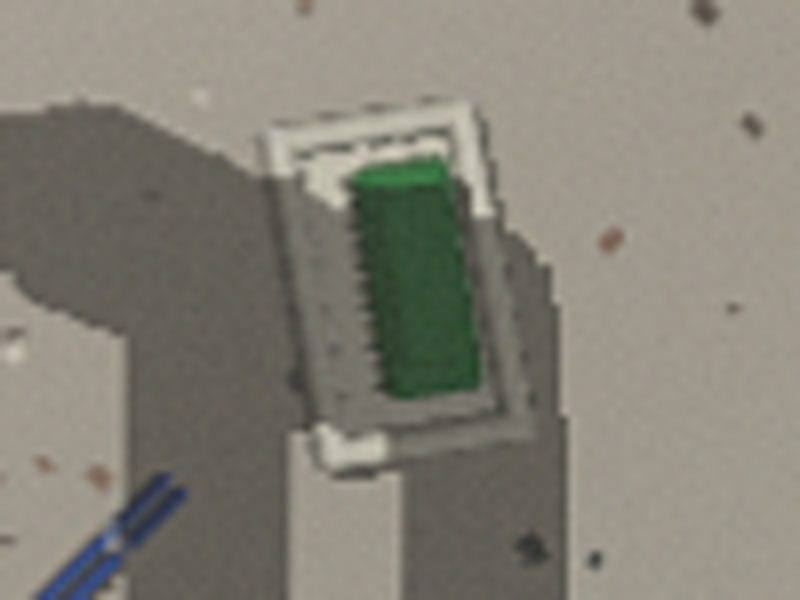

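View pics/s15.png

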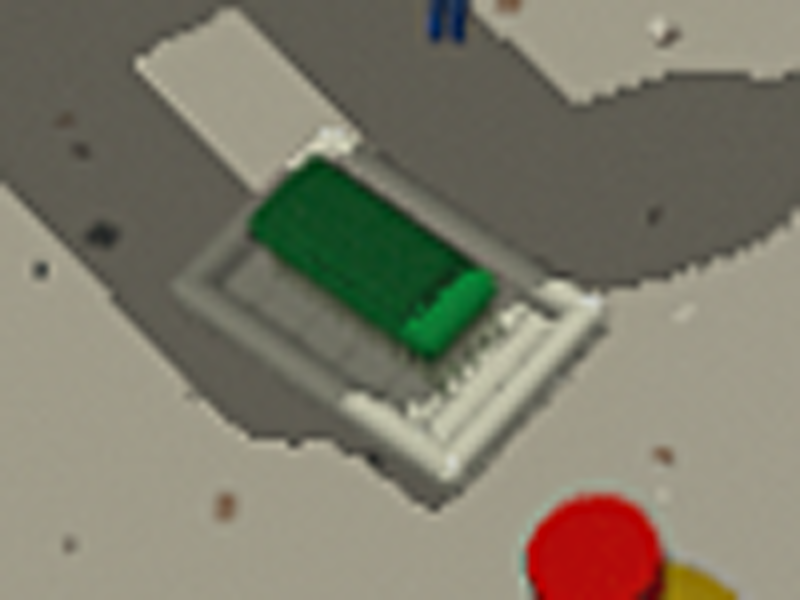

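All three views put the brush within a few mm of the dish centre and aligned to about 1°. The robot touches nothing, so I'm handing in.

```bash
python3 -c "
from h import *
print(manip.sense()['t'],manip.sense()['force']); print(manip.sign_off())"
```

```text
20.3 [ 0.18983755 -0.39063777 -0.21653233]
the job is handed in; nothing more can be done
None
```

I did every step of the task and handed the job in at 20.3 s of the 72 s allowed; no verdict is given. I laid the brush in the soap holder and unscrewed the pump head about 139° anticlockwise until it sprang up facing the bowl. Then I pressed it to the bottom and let it rise.

Last checks:
- **Brush:** its top is about 52 mm above the slab, which fits it lying level on the ribs. The wrist and top views put its centre within about 2 mm of the holder's, aligned to about 1°. The scene view read about 7 mm off with a stretched outline, probably depth noise at the edges; that is still inside the 20 mm limit.
- **Pump head:** while pressed, the tool tip stood at 182.9 mm with 16.8 N, more than the spring's 9 N, so the head had reached its stop. Afterwards the head's top was back at about 198 mm. The nozzle points at about 179° and the outlet is about 22–25 mm from the bowl's centre.
- **Bowl and the rest:** the wrist views put the bowl centre within about 1 mm before and after the job. The top and scene views had put its x about 5 mm higher at the start, probably calibration or fit error. The other things look unmoved in the pictures, and I saw no contact force on the arm at the end.

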